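# Find the loose preheater tile and push it open

### The job

One of the four identical black cover tiles on the preheater has lost its support and rocks on its pivot: find it by pressing the tiles lightly on their round white marks. Push that tile down at its mark until it is tipped fully open on its stop, and leave it standing open, so that the heater under it can be inspected. Only press and push, never leaning hard on a tile, pick nothing up, and leave the nozzle, the jar and the circuit board where they are.

Things in the scene. Friction and masses are not known exactly. Their poses are not given: they have to be found in the camera images.
- station: fixed grey benchtop preheater, 232 mm (x) by 450 mm (y), flat deck 75 mm above the table. Origin: centre of its underside; x away from the robot across the short side, y along the row of four identical black tiles (A to D) set flush in the deck 85 mm apart, hollow to 65 mm deep beneath. Two black clamp bars with knobs, up to 24 mm above the deck, stand at y = +203 and -203 mm
- mark_a (a point): centre of the round white mark (18 mm across) on top of tile A, number 1 from the robot's left (station y = +127.5 mm): the place to press, on the robot-side half, 30 mm from the pivot, at deck height (75 mm) while flat. It moves with the tile. Three tiles are supported and give under 1.5 mm; the loose one, in any place, sinks under about 2 N here; its stop comes about 20 mm straight down
- tile_a (a joint): tilt of tile A (110 mm in station x, 77 mm in y, 8 mm thick) in rad: 0 flat, growing as its robot-side half sinks and its far half rises, 0.6 fully open on its stop. The pivot runs along station y through the tile's middle (station x = 0), 4 mm under the deck top; it has light friction, so the tile stays where it is left. Pressing the far half of a flat tile moves nothing
- mark_b (a point): centre of the round white mark (18 mm across) on top of tile B, number 2 from the robot's left (station y = +42.5 mm): the place to press, on the robot-side half, 30 mm from the pivot, at deck height (75 mm) while flat. It moves with the tile. Three tiles are supported and give under 1.5 mm; the loose one, in any place, sinks under about 2 N here; its stop comes about 20 mm straight down
- tile_b (a joint): tilt of tile B (110 mm in station x, 77 mm in y, 8 mm thick) in rad: 0 flat, growing as its robot-side half sinks and its far half rises, 0.6 fully open on its stop. The pivot runs along station y through the tile's middle (station x = 0), 4 mm under the deck top; it has light friction, so the tile stays where it is left. Pressing the far half of a flat tile moves nothing
- mark_c (a point): centre of the round white mark (18 mm across) on top of tile C, number 3 from the robot's left (station y = -42.5 mm): the place to press, on the robot-side half, 30 mm from the pivot, at deck height (75 mm) while flat. It moves with the tile. Three tiles are supported and give under 1.5 mm; the loose one, in any place, sinks under about 2 N here; its stop comes about 20 mm straight down
- tile_c (a joint): tilt of tile C (110 mm in station x, 77 mm in y, 8 mm thick) in rad: 0 flat, growing as its robot-side half sinks and its far half rises, 0.6 fully open on its stop. The pivot runs along station y through the tile's middle (station x = 0), 4 mm under the deck top; it has light friction, so the tile stays where it is left. Pressing the far half of a flat tile moves nothing
- mark_d (a point): centre of the round white mark (18 mm across) on top of tile D, number 4 from the robot's left (station y = -127.5 mm): the place to press, on the robot-side half, 30 mm from the pivot, at deck height (75 mm) while flat. It moves with the tile. Three tiles are supported and give under 1.5 mm; the loose one, in any place, sinks under about 2 N here; its stop comes about 20 mm straight down
- tile_d (a joint): tilt of tile D (110 mm in station x, 77 mm in y, 8 mm thick) in rad: 0 flat, growing as its robot-side half sinks and its far half rises, 0.6 fully open on its stop. The pivot runs along station y through the tile's middle (station x = 0), 4 mm under the deck top; it has light friction, so the tile stays where it is left. Pressing the far half of a flat tile moves nothing
- nozzle: loose steel hot-air nozzle, square foot 36 x 36 mm, 45 mm tall with a round neck, standing on the deck strip beyond the tiles. Origin: centre of its underside. Not to be moved
- jar: loose small jar with a black cap, 48 mm across, 50 mm tall, standing on the table to the left of the station. Origin: centre of its underside. Not to be moved
- board: loose blue circuit board, 100 x 70 mm, 14 mm high with its parts, lying on the table to the right of the station. Origin: centre of its underside. Not to be moved

How it is judged:
By the outcome, as a careful person would: the job done as asked, in the order asked, and still so for the second after the job is handed in, with the robot touching nothing.
It also fails if it takes over 45 s, if anything falls off the work surface, if the arm or the gripper's body presses on something with over 40 N, if the wrist force passes 120 N, or if a joint passes its speed limit or range.

### The arm

A 6-joint arm with a two-finger parallel gripper is mounted at the origin on the work surface. World frame = base frame: x ahead of the robot, y to its left, z up, the work surface at z = 0. Lengths are in m, angles in degrees, forces in N, time in s.
With the tool pointing down it reaches from about 0.4 to 0.825 m from the base axis. Payload 7 kg.
Tool frame: the origin (TCP) lies midway between the tips of the shut fingers; the grasp point (between the pads) lies 19 mm behind it; z points along the fingers, y is the direction in which the jaws open and shut (so a half turn about z gives the same grasp; the last joint's range is limited). The gripper opens to 88 mm and grips with 3 to 60 N. Pads are 19 mm wide; open, the fingers measure 130 mm over their backs; the gripper's body (78 mm by 193 mm) begins 47 mm behind the grasp point.
Start: joints at [90.991, 20.546, 0.682, 0, -70.136, -16.507], TCP at [0.181, 0.65, 0.227] pointing down, gripper open.
Joint ranges: [-176.03, 176.03], [-82.01, 121.73], [-58.28, 71.71], [-173.87, 95.51], [-174.79, -0.11], [-173.66, 173.66]. Speed limits (degrees/s): [136.94, 136.94, 172.46, 180, 180, 180].

### API

Orientations are given as a 3x3 rotation matrix whose columns are the frame's x, y, z axes.
In Python, from rig import robot gives the robot as it stands. Calls block until the motion is done:
- robot.goto(position, orientation): joint-space move of the TCP to a pose.
- robot.servo_line(position, ori=None, speed=0.15): straight line of the TCP; ori=None keeps the orientation; speed is the mean speed in m/s.
- robot.movej(angles): joint-space move.
- robot.move_gripper(opening): opening from 0.0 (shut) to 1.0 (fully open); the grip force is fixed at half the most; returns when the fingers have stopped.
- robot.dwell(seconds).
- robot.ik(position, orientation): joint angles nearest the present ones, or None.
- robot.grab_frame(name): name is "scene" or "top" or "wrist"; returns (picture, depth): 480x640x3 uint8, red, green, blue; 480x640 float32, m along the optical axis (not along the pixel's ray), 0 where there is no reading.
- robot.camera_info(name): a dict with "vfov" (degrees; the focal length in pixels is half the picture's height over the tangent of half this angle, whatever the lens; pixels are square), "cx", "cy" (the principal point, pixels), "k1" (the pictures are not rectified: a ray, as slopes to the right and down, at radius r is drawn at 1 + k1 r^2 times it, then the intrinsics apply), "view" (4x4, takes a point from world to camera coordinates); the wrist camera has in their place "T_tool_cam" (4x4, takes a point from camera to tool coordinates, whose origin is the TCP and whose axes are the flange's). Camera axes: x right, y down, z forward; pixel columns grow to the right and rows downward; lengths in m; the calibration is good to about 2 mm. A picture is of the moment at which its call begins: read the wrist's pose just before it. camera_info takes no time and is no camera call.
A pose or a line that the arm cannot do raises robot.Unreachable and nothing moves.
- robot.job_done(): hands the job in, once; it reports no verdict.
Readings, each from a call of its own:
- robot.read_t(): time.
- robot.read_qpos(): joint angles.
- robot.read_qvel(): joint speeds.
- robot.read_effort(): joint torques, N m.
- robot.read_position(): TCP position.
- robot.read_tcp_rot(): TCP orientation.
- robot.read_force(): force on the tool from outside, world axes, zero at the start.
- robot.read_ft_torque(): the same for the moment, N m.
- robot.read_grip_width(): opening from 0.0 (shut) to 1.0 (fully open).
Only numpy, scipy, OpenCV 4.12 (cv2) and the standard library are available. Lean on these libraries where they do the work, as an engineer would, in place of code of your own. Each camera call takes 0.05 s, during which the arm holds its last target.

## Working session

There is one attempt and no reset: what is moved stays moved. The work goes in short steps, each a Python script; the robot and the scene stay as the last script left them, time stands still between calls to the robot, and variables do not carry over. Pictures are saved under pics/ and viewed, and the job is handed in when it is done.

```bash
ls; mkdir -p pics; python3 - <<'E'
from rig import robot
import cv2
for n in ["scene","top","wrist"]:
    p,d=robot.grab_frame(n); cv2.imwrite(f"pics/{n}0.png",p[:,:,::-1]); import numpy as np; np.save(f"pics/{n}0.npy",d)
    print(n,robot.camera_info(n), (d==0).mean())
print(robot.read_t(),robot.read_position(),robot.read_tcp_rot(),robot.read_force())
E
```

```text
pics
scene {'vfov': 48.7965099770042, 'cx': 320.126502171261, 'cy': 244.31391833110956, 'k1': -0.10906403859737221, 'view': array([[-0.85513592,  0.51826491,  0.01200212,  0.51046652],
       [ 0.31106597,  0.53150389, -0.78787155, -0.12566492],
       [-0.41470535, -0.67000381, -0.61572264,  1.38227145],
       [ 0.        ,  0.        ,  0.        ,  1.        ]])} 0.0043326822916666665
top {'vfov': 54.938210647558485, 'cx': 328.4029127072326, 'cy': 247.66649402428334, 'k1': -0.10735864272846284, 'view': array([[-0.01716445, -0.9994129 , -0.02965182,  0.03458705],
       [-0.98454821,  0.02206325, -0.17371828,  0.60539437],
       [ 0.17427051,  0.02621187, -0.98434889,  1.02878211],
       [ 0.        ,  0.        ,  0.        ,  1.        ]])} 0.00396484375
wrist {'vfov': 64.63750943564855, 'cx': 315.1835760799575, 'cy': 238.26686100939654, 'k1': -0.032506721841761295, 'T_tool_cam': array([[ 7.53900339e-04, -9.57330633e-01, -2.88993929e-01,
         7.79196256e-02],
       [ 9.99999690e-01,  6.55778800e-04,  4.36351629e-04,
        -8.95672344e-04],
       [-2.28216690e-04, -2.88994168e-01,  9.57330830e-01,
        -1.57933338e-01],
       [ 0.00000000e+00,  0.00000000e+00,  0.00000000e+00,
         1.00000000e+00]])} 0.0038444010416666665
0.15 [0.18048946 0.65005322 0.2258197 ] [[ 9.63546078e-01 -2.67542355e-01 -2.07733746e-04]
 [-2.67542401e-01 -9.63545274e-01 -1.25246405e-03]
 [ 1.34926312e-04  1.26238441e-03 -9.99999194e-01]] [-0.19432653 -0.45478121 -0.29829824]
```

View pics/top0.png

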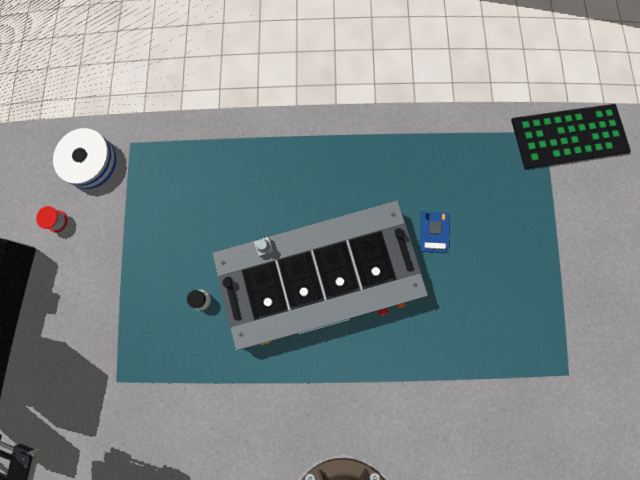

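View pics/scene0.png

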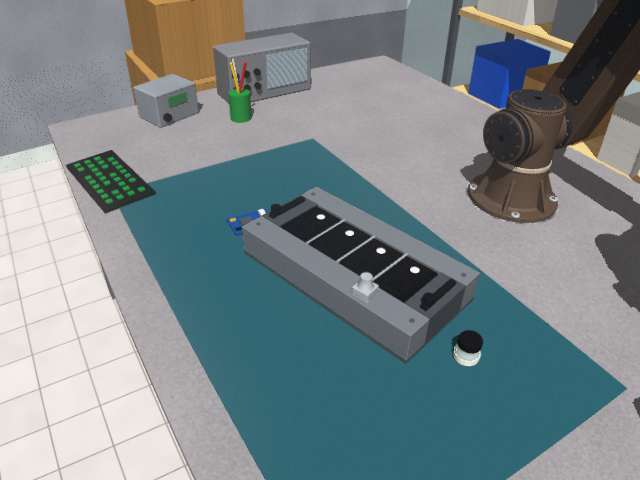

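The top view shows the station yawed, with marks A–D at about (268,302), (304,292), (340,282) and (376,271). The nozzle is at (263,246), the jar at (199,299) and the board at (435,232). The scene view shows the same layout. Next I'll locate the marks in both views.

```bash
cat > h.py <<'E'
import numpy as np, cv2
def K(ci):
    f=240/np.tan(np.radians(ci['vfov']/2)); return np.array([[f,0,ci['cx']],[0,f,ci['cy']],[0,0,1.]]),np.array([ci['k1'],0,0,0.])
def rays(px,ci):
    k,d=K(ci); u=cv2.undistortPoints(np.array(px,float).reshape(-1,1,2),k,d).reshape(-1,2)
    return np.c_[u,np.ones(len(u))]
def onplane(px,ci,z,T=None):
    T=np.linalg.inv(ci['view']) if T is None else T
    r=rays(px,ci)@T[:3,:3].T; o=T[:3,3]
    return o+r*((z-o[2])/r[:,2])[:,None]
def blobs(p,box,amin,amax,thr=200):
    x0,y0,x1,y1=box
    m=(p.min(2)>thr).astype(np.uint8); mm=np.zeros_like(m); mm[y0:y1,x0:x1]=m[y0:y1,x0:x1]
    n,l,s,c=cv2.connectedComponentsWithStats(mm); 
    return [(c[i],s[i,4],s[i,2:4]) for i in range(1,n) if amin<=s[i,4]<=amax]
E
python3 - <<'E'
from rig import robot
import numpy as np,cv2
from h import *
for n,box in [("top",(240,255,400,320)),("scene",(300,205,430,280))]:
    p=cv2.imread(f"pics/{n}0.png"); b=blobs(p,box,20,200); b.sort(key=lambda t:t[0][0])
    for t in b: print(n,t)
    ci=robot.camera_info(n)
    P=onplane([t[0] for t in b],ci,0.075); print(P.round(4))
    print(np.linalg.norm(np.diff(P[:,:2],axis=0),axis=1), np.degrees(np.arctan2(*(P[0]-P[-1])[[1,0]])))
E
```

```text
top (array([267.34090909, 301.54545455]), np.int32(44), array([8, 8], dtype=int32))
top (array([303.27272727, 291.15909091]), np.int32(44), array([8, 8], dtype=int32))
top (array([339.5, 281. ]), np.int32(44), array([8, 7], dtype=int32))
top (array([375.5       , 270.95238095]), np.int32(42), array([8, 7], dtype=int32))
[[ 0.4812  0.1626  0.075 ]
 [ 0.5034  0.0807  0.075 ]
 [ 0.5248 -0.0018  0.075 ]
 [ 0.546  -0.0841  0.075 ]]
[0.08485176 0.0852791  0.08498247] 104.70920361533001
scene (array([320.53846154, 216.53846154]), np.int32(26), array([8, 4], dtype=int32))
scene (array([349.41935484, 232.87096774]), np.int32(31), array([8, 5], dtype=int32))
scene (array([380.5, 250.5]), np.int32(34), array([8, 6], dtype=int32))
scene (array([414.2195122 , 269.65853659]), np.int32(41), array([9, 6], dtype=int32))
[[ 0.5445 -0.0865  0.075 ]
 [ 0.5229 -0.0041  0.075 ]
 [ 0.5014  0.0779  0.075 ]
 [ 0.4799  0.1599  0.075 ]]
[0.08521263 0.08469357 0.08480344] -75.3096024303149
```

View pics/wrist0.png

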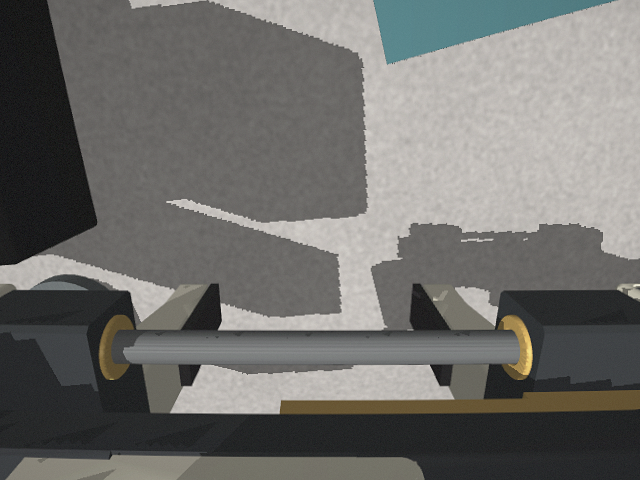

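Both views agree to about 3 mm, with a yaw of 14.7° and 85 mm spacing. I'll shut the gripper, align the jaws with station y and go above tile A.

```bash
cat >> h.py <<'E'
yaw=np.radians(14.7)
ex=np.array([np.cos(yaw),np.sin(yaw),0]); ey=np.array([-np.sin(yaw),np.cos(yaw),0])
ctr=np.array([(.4806+.5453+.5024+.5239)/4,(.1613-.0853+.0793-.0030)/4,0])
MK={n:ctr+ey*y for n,y in zip("ABCD",(.1275,.0425,-.0425,-.1275))}
R=np.c_[ex,-ey,[0,0,-1.]]
E
python3 - <<'E'
from rig import robot
from h import *
print(MK)
robot.move_gripper(0.0); print(robot.read_t())
for n in MK: print(n,robot.ik(MK[n]+[0,0,.11],R))
p=robot.read_position(); 
robot.goto(MK['A']+[0,0,.15],R); print(robot.read_t(),robot.read_position(),robot.read_force())
T0=np.eye(4);T0[:3,:3]=robot.read_tcp_rot();T0[:3,3]=robot.read_position()
im,d=robot.grab_frame('wrist'); cv2.imwrite('pics/w1.png',im[:,:,::-1]); np.save('pics/w1T.npy',T0)
im,d=robot.grab_frame('top'); cv2.imwrite('pics/t1.png',im[:,:,::-1])
for dz in (-.0005,-.001):
    robot.servo_line(MK['A']+[0,0,.15+dz],speed=.02); print(robot.read_t(),robot.read_position()-MK['A'],robot.read_force())
E
```

```text
{'A': array([0.48069586, 0.16140164, 0.        ]), 'B': array([0.50226529, 0.07918388, 0.        ]), 'C': array([ 0.52383471, -0.00303388,  0.        ]), 'D': array([ 0.54540414, -0.08525164,  0.        ])}
1.575
A [ 40.78579869  11.18868107 -29.28541324   0.         -49.5259057
  63.91420131]
B [ 31.12017027  11.31419043 -29.11814173   0.         -49.56766784
  73.57982973]
C [ 21.14591551  12.68125886 -27.26833902   0.         -50.05040212
  83.55408449]
D [ 11.4472724   15.14022644 -23.81593138   0.         -51.04384218
  93.2527276 ]
3.6583 [0.48088035 0.16207064 0.15014569] [0.42843638 0.82695247 0.42750615]
4.0083 [-3.87429838e-05  2.59578317e-04  1.49423968e-01] [-0.59645471 -0.27907399  0.35982213]
4.2583 [-2.11969473e-05 -1.74786712e-05  1.48955064e-01] [-0.1277902  -0.36495318  0.92465523]
```

View images.

View pics/w1.png

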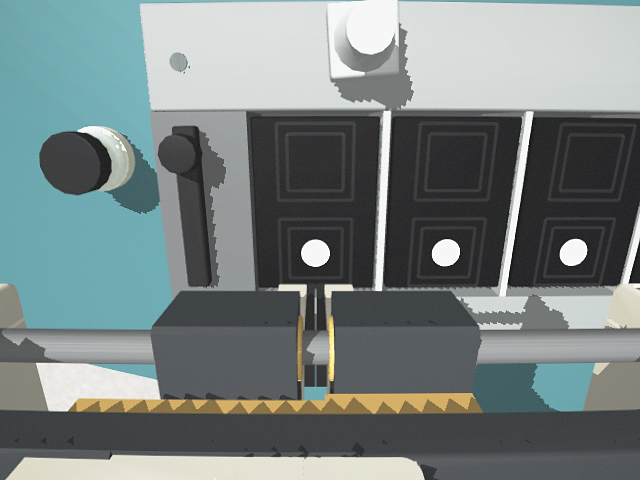

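View pics/t1.png

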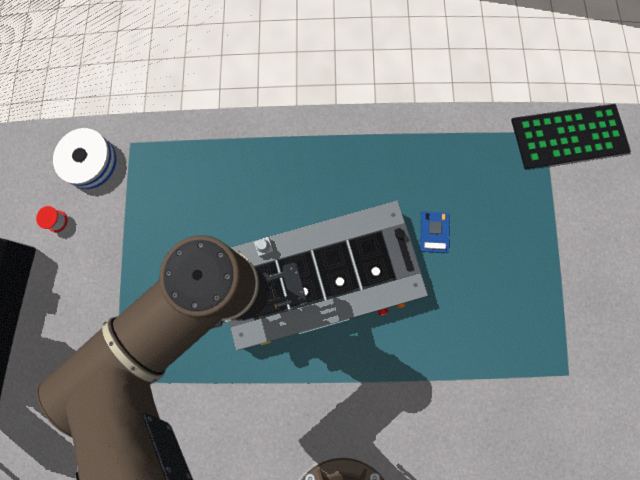

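The wrist view shows marks A–C at (315,253), (446,253) and (573,253), with the closed fingers just below A. The top view shows the arm clear of the jar and nozzle. I'll cross-check the marks with the wrist camera.

```bash
python3 - <<'E'
from rig import robot
from h import *
ci=robot.camera_info('wrist'); T=np.load('pics/w1T.npy')@ci['T_tool_cam']
b=sorted(blobs(cv2.imread('pics/w1.png'),(290,235,600,272),200,900),key=lambda t:t[0][0])
P=onplane([t[0] for t in b],ci,.075,T)
for t,p,n in zip(b,P,"ABC"): print(t, p.round(4),[((p-MK[n])@e).round(4) for e in (ex,ey)])
E
```

```text
(array([315.09484193, 252.81863561]), np.int32(601), array([29, 27], dtype=int32)) [0.4789 0.1626 0.075 ] [np.float64(-0.0015), np.float64(0.0016)]
(array([379.96538462, 252.85      ]), np.int32(260), array([ 9, 37], dtype=int32)) [0.4896 0.1218 0.075 ] [np.float64(-0.0014), np.float64(0.0444)]
(array([445.53625632, 252.32883642]), np.int32(593), array([28, 27], dtype=int32)) [0.5008 0.0804 0.075 ] [np.float64(-0.0011), np.float64(0.0865)]
```

All three views agree within about 2 mm. I'll use the blended estimate and probe gently, stopping at about 3 N or at 4 mm of sinking after contact.

```bash
cat >> h.py <<'E'
for n in MK: MK[n]=MK[n]-0.0007*ex+0.0006*ey
def F(robot,n=6): return np.mean([robot.read_force() for _ in range(n)],0)
def probe(robot,n,zmin=0.066,fmax=2.8,zs=0.0785,step=.0007):
    m=MK[n]
    robot.servo_line(m+[0,0,zs+.004],speed=.06); f0=F(robot)[2]
    z=zs; log=[]
    while z>zmin:
        robot.servo_line(m+[0,0,z],speed=.01)
        f=F(robot)[2]-f0; a=robot.read_position(); log.append((round(z*1e3,1),round(a[2]*1e3,2),round(f,2)))
        if f>fmax: break
        z-=step
    print(n,robot.read_t(),log,flush=True)
    return log
E
python3 - <<'E'
from rig import robot
from h import *
print([robot.read_force().round(2) for _ in range(4)])
robot.servo_line(MK['A']+[0,0,.085],speed=.1)
print(robot.read_t())
probe(robot,'A')
robot.servo_line(MK['A']+[0,0,.095],speed=.1); print(robot.read_t())
E
```

```text
[array([-0.13, -0.36,  0.92]), array([-0.13, -0.36,  0.92]), array([-0.13, -0.36,  0.92]), array([-0.13, -0.36,  0.92])]
5.05
A 7.1 [(78.5, np.float64(78.44), np.float64(-0.07)), (77.8, np.float64(77.77), np.float64(0.03)), (77.1, np.float64(77.06), np.float64(-0.28)), (76.4, np.float64(76.33), np.float64(0.51)), (75.7, np.float64(75.64), np.float64(0.66)), (75.0, np.float64(75.31), np.float64(5.05))]
7.45
```

Tile A holds: force rises to 5 N with under 0.5 mm of give, and contact is at z ≈ 75.4 mm. Next, tiles B to D.

```bash
python3 - <<'E'
from rig import robot
from h import *
for n in "BCD":
    robot.goto(MK[n]+[0,0,.095],R)
    log=probe(robot,n,zs=.0768,step=.0005,zmin=.0715)
    if log[-1][2]<2.8: print("LOOSE?",n); break
    robot.servo_line(MK[n]+[0,0,.095],speed=.1)
print(robot.read_t())
E
```

```text
B 11.3167 [(76.8, np.float64(76.84), np.float64(-0.55)), (76.3, np.float64(76.31), np.float64(-0.48)), (75.8, np.float64(75.77), np.float64(-0.02)), (75.3, np.float64(75.32), np.float64(-0.75)), (74.8, np.float64(74.9), np.float64(1.63)), (74.3, np.float64(74.35), np.float64(2.24)), (73.8, np.float64(73.75), np.float64(1.4)), (73.3, np.float64(73.2), np.float64(2.08)), (72.8, np.float64(72.7), np.float64(2.75)), (72.3, np.float64(72.19), np.float64(1.91)), (71.8, np.float64(71.72), np.float64(1.46))]
LOOSE? B
11.3167
```

B sinks 3 mm beyond contact at about 2 N, so it's the loose one. I'll keep pushing until the force rises at its stop.

```bash
python3 - <<'E'
from rig import robot
from h import *
m=MK['B']; z=.071; f0=0.5
while z>.050:
    robot.servo_line(m+[0,0,z],speed=.02)
    f=F(robot); a=robot.read_position(); print(round(z*1e3,1),(a*1e3).round(2)[2],f.round(2),flush=True)
    if f[2]>6.5: break
    z-=.001 if z>.065 else .0005
print(robot.read_t())
E
```

```text
71.0 70.88 [-2.18 -0.25  1.62]
70.0 69.89 [-2.18 -0.53  2.14]
69.0 68.92 [-2.06 -0.98  1.44]
68.0 67.95 [-1.5  -0.57  1.42]
67.0 67.01 [-1.2  -0.24  2.61]
66.0 66.05 [-0.31 -1.    1.92]
65.0 65.1 [-0.36 -0.52  1.28]
64.5 64.61 [0.73 0.13 3.43]
64.0 64.01 [ 0.1  -0.36  2.16]
63.5 63.43 [0.16 1.11 1.93]
63.0 62.94 [0.75 0.53 3.38]
62.5 62.45 [ 0.9  -0.23  2.42]
62.0 61.95 [0.66 0.18 2.17]
61.5 61.68 [-0.12 -0.36  5.26]
61.0 61.48 [-1.54 -0.58  8.51]
15.0667
```

The stop was reached at tip z ≈ 61.6 mm, where geometry predicts about 61.8 for 0.6 rad, with a peak of 8.5 N. I'll retreat straight up and check.

```bash
python3 - <<'E'
from rig import robot
from h import *
m=MK['B']
robot.servo_line(m+[0,0,.085],speed=.05); robot.servo_line(m+[0,0,.2],speed=.15)
T0=np.eye(4);T0[:3,:3]=robot.read_tcp_rot();T0[:3,3]=robot.read_position(); np.save('pics/w2T.npy',T0)
im,d=robot.grab_frame('wrist'); cv2.imwrite('pics/w2.png',im[:,:,::-1]); np.save('pics/w2d.npy',d)
im,d=robot.grab_frame('scene'); cv2.imwrite('pics/s2.png',im[:,:,::-1])
print(robot.read_t(),robot.read_force())
E
```

```text
16.7167 [-0.64164739 -0.05732203 -0.65736372]
```

View pics/w2.png

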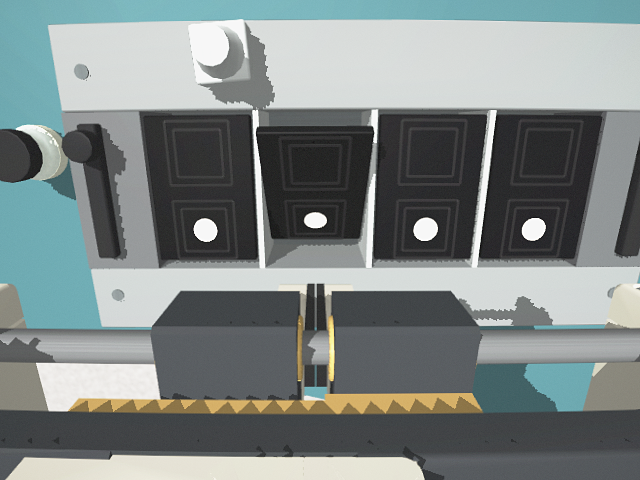

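View pics/s2.png

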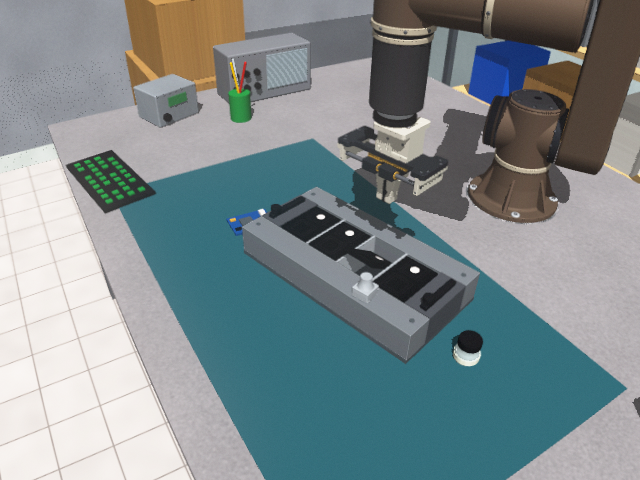

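The wrist view shows tile B tipped open, with its mark foreshortened at (315,220). A, C and D are flat and the nozzle hasn't moved. I'll measure the tilt from wrist depth and check the jar, board and nozzle against the first pictures.

```bash
python3 - <<'E'
from rig import robot
from h import *
ci=robot.camera_info('wrist'); T=np.load('pics/w2T.npy')@ci['T_tool_cam']; d=np.load('pics/w2d.npy')
for n,(x0,x1,y0,y1) in {'A':(165,240,130,245),'B':(285,345,145,230),'C':(395,460,130,245),'D':(505,570,130,245)}.items():
    yy,xx=np.mgrid[y0:y1:3,x0:x1:3]; px=np.c_[xx.ravel(),yy.ravel()]; dd=d[px[:,1],px[:,0]]; k=dd>0
    P=(rays(px[k],ci)*dd[k][:,None])@T[:3,:3].T+T[:3,3]
    X=(P-ctr)@ex; c=np.polyfit(X,P[:,2],1); print(n,'tilt',np.arctan(c[0]).round(3),'resid',np.std(P[:,2]-np.polyval(c,X)).round(4))
a=cv2.imread('pics/scene0.png').astype(int);b=cv2.imread('pics/s2.png').astype(int)
D=np.abs(a-b).max(2)
for n,(x0,y0,x1,y1) in {'nozzle':(350,270,382,302),'jar':(450,328,485,368),'board':(224,208,268,236)}.items(): print(n,(D[y0:y1,x0:x1]>25).sum())
E
```

```text
A tilt 0.0 resid 0.0007
B tilt 0.598 resid 0.0007
C tilt -0.002 resid 0.0007
D tilt -0.0 resid 0.0007
nozzle 32
jar 0
board 0
```

Tile B stands at 0.598 rad and the others are flat. The few changed pixels around the nozzle fit tile B tipping behind it. I'll hand in.

```bash
python3 - <<'E'
from rig import robot
robot.dwell(0.3); print(robot.read_t(),robot.read_force()); robot.job_done()
E
```

```text
17.0167 [-0.3420763  -0.64124442 -0.00326776]
the job is handed in; nothing more can be done
```

Tile B (second from the robot's left) was the loose one. It now stands fully open on its stop, and I handed the job in at about 17 s.

- **Finding it:** A held firm, reaching 5 N with under 0.5 mm of give. B sank more than 3 mm at about 2 N. I did not press C or D, since only one tile is loose.
- **Opening it:** I pushed B straight down at its mark until the force rose at the stop, with a peak of about 8.5 N. I then lifted straight off.
- **Last checks:**
  - Wrist depth after retreating gave B a tilt of 0.598 rad; A, C and D were flat within 0.002 rad.
  - The jar and board showed no change from the first picture.
  - A few pixels changed around the nozzle. I put that down to tile B tipping behind it, as it looked unmoved in the wrist view, but I did not measure its position.
  - The arm was clear, with the fingertips about 125 mm above the deck and no contact force.

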